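# Kit the tray for a pair of child's boots

### The arm

A 6-joint arm with a two-finger parallel gripper is mounted at the origin on the work surface. World frame = base frame: x ahead of the robot, y to its left, z up, the work surface at z = 0. Lengths are in m, angles in degrees, forces in N, time in s.
With the tool pointing down it reaches from about 0.3 to 0.875 m from the base axis. Payload 6.4 kg.
Tool frame: the origin (TCP) lies between the finger pads; the fingertips stand 14 mm ahead of it and the grasp point (between the pads) lies 5 mm behind it; z points along the fingers, y is the line along which they close (so a half turn about z gives the same grasp; the last joint's range is limited). The gripper opens to 85 mm and grips with 20 to 120 N. Pads are 22 mm wide; open, the fingers measure 114 mm over their backs; the gripper's body (76 mm by 85 mm) begins 54 mm behind the grasp point. The pads swing forward as they close: fully open they stand 13 mm farther back than shut.
Start: joints at [-11.82, 10.359, 92.074, -0, 77.567, -11.82], TCP at [0.575, 0, 0.245] pointing down, gripper open.
Joint ranges: [-171.53, 171.53], [-51.25, 118.39], [17.06, 147.69], [-65.23, 245.23], [0, 150.52], [-178.68, 178.68]. Speed limits (degrees/s): [147.25, 147.25, 172.46, 180, 180, 180].

### API

Orientations are given as [roll, pitch, yaw] about the fixed x, y, z axes, in that order (R = Rz(yaw) Ry(pitch) Rx(roll)).
In Python, from bench import arm, imaging gives the robot as it stands. Calls block until the motion is done:
- arm.move_to(position, orientation): joint-space move of the TCP to a pose.
- arm.move_linear(position, max_speed=0.15, frame=None): straight line of the TCP; frame=None keeps the orientation; max_speed is the mean speed in m/s.
- arm.goto_joints(angles): joint-space move.
- arm.command_gripper(opening): opening from 0.0 (shut) to 1.0 (fully open); the grip force is fixed at half the most; returns when the fingers have stopped.
- arm.wait(seconds).
- arm.ik(position, orientation): joint angles nearest the present ones, or None.
- imaging.snapshot(name): name is "scene" or "side" or "wrist"; returns the picture (420x560x3 uint8, red, green, blue); there is no depth.
- imaging.camera_params(name): a dict with "fx", "fy", "cx", "cy" (pixels), "k1" (the pictures are not rectified: a ray, as slopes to the right and down, at radius r is drawn at 1 + k1 r^2 times it, then the intrinsics apply), "T" (4x4, takes a point from camera to world coordinates). Camera axes: x right, y up, looking along -z (the intrinsics and any distortion apply to the point x, -y, -z); pixel columns grow to the right and rows downward; lengths in m; the calibration is good to about 2 mm. A picture is of the moment at which its call begins: read the wrist's pose just before it. camera_params takes no time and is no camera call; for the wrist camera it gives the pose at the moment of the call.
A pose or a line that the arm cannot do raises arm.IKError and nothing moves.
- arm.sign_off(): hands the job in; it is judged then, once.
Readings, each from a call of its own:
- arm.read_t(): time.
- arm.read_joint_positions(): joint angles.
- arm.read_joint_velocities(): joint speeds.
- arm.read_effort(): joint torques, N m.
- arm.read_eef_pos(): TCP position.
- arm.read_tcp_rot(): TCP orientation.
- arm.read_contact_force(): force on the tool from outside, world axes, zero at the start.
- arm.read_moment(): the same for the moment, N m.
- arm.read_gripper_width(): opening from 0.0 (shut) to 1.0 (fully open).
- arm.read_gripper_force(): force on a finger pad.
Only numpy, scipy, OpenCV 4.12 (cv2) and the standard library are available. Lean on these libraries where they do the work, as an engineer would, in place of code of your own. Each camera call takes 0.05 s, during which the arm holds its last target. There are 200 camera calls.

### The job

Kit the wooden tray for the next pair of child's boots: stand the left and the right small last on their soles in the two long bays, heels towards the short bays, left and right as a pair of feet would stand seen from the heel end, and put one of the two low heel blocks in each short bay, standing on its wide seat as it does now. Leave the longer odd last, the tall heel and the hammer where they are.

Things in the scene. Friction and masses are not known exactly. Their poses are not given: they have to be found in the camera images.
- tray: fixed wooden tray, 245 x 169 mm, walls 18 high, bottom 4 thick. Origin: centre of underside; x along it from short to long bays, y left, z up. Two lanes, centres y = +40.5 (left) and -40.5, 76 wide inside; short heel bays x -116.5 to -56.5, long last bays x -51.5 to 116.5. A last centred in its bay, toe to +x, has its origin at x = 10. Swaps sides with the board.
- board: fixed off-white cutting board, 280 x 200 mm, 12 mm thick; origin at the centre of its underside, x along its length, z up. The three heel blocks, which change places among themselves, and the hammer lie on it.
- last_left: LEFT foot of the pair: green plastic child's shoe last on its sole, 145 mm long, 58 wide, 62 high, 0.2-0.34 kg. Origin on the sole plane, 50 from the heel end, 95 from the toe tip; x to the toe, z up. Cone (ankle) above it: sides upright, 34 apart in y at z 36-62, x -38 to 15, flat top; below z 36 44 wide; instep falls to a toe 20 high. Toe away from you, the tip swings 10 mm to the right (-y).
- last_right: RIGHT foot of the pair: green plastic child's shoe last on its sole, 145 mm long, 58 wide, 62 high, 0.2-0.34 kg. Origin on the sole plane, 50 from the heel end, 95 from the toe tip; x to the toe, z up. Cone (ankle) above it: sides upright, 34 apart in y at z 36-62, x -38 to 15, flat top; below z 36 44 wide; instep falls to a toe 20 high. Toe away from you, the tip swings 10 mm to the left (+y).
- odd_last: look-alike that stays: a larger right last, same plastic and shape, 174 mm long, 65 wide, 67 high, standing on its sole; origin under its cone, 60 mm from the heel end, x to the toe, z up. It changes places with the two small lasts.
- heel_a: low heel block, stacked brown leather, black rubber top, standing on its wide seat on the board; D-shaped, 44 mm long, 42 wide (40 at the top), 28 high, 35-60 g. Origin at the middle of its underside; x to the flat face of the D, y across its nearly upright sides, z up. The two low heels are alike and interchangeable.
- heel_b: low heel block, stacked brown leather, black rubber top, standing on its wide seat on the board; D-shaped, 44 mm long, 42 wide (40 at the top), 28 high, 35-60 g. Origin at the middle of its underside; x to the flat face of the D, y across its nearly upright sides, z up. The two low heels are alike and interchangeable.
- tall_heel: look-alike that stays: a tall tapered heel of the same brown leather and black rubber, 44 x 41 mm at the seat, narrowing to about 29 x 27 mm at the top, 54 mm high, standing on its seat on the board; origin at the middle of its underside, z up.
- hammer: bystander that stays: shoemaker's hammer lying flat across the far end of the board, 175 mm long, 25 mm high; origin on its underside in the handle, 33 mm from the middle of the steel head, x to the head.
Mind the look-alikes: they are no part of the job. Leave any pink or purple look-alike of the last_left alone.

How it is judged (in metres and radians):
At the end, for the whole second after the job is handed in: Each small last flat on its lane's long bay, toe to tray +x (origin within 16 mm of x = +10, 14 mm of the lane centre, 0.3 rad); one low heel on its seat in each short bay (within 14 mm in x, 22 mm in y); all at rest. Odd last, tall heel, hammer moved under 30 mm (x of last_left in the frame of tray between -0.006 and 0.026 m and y of last_left in the frame of tray between 0.0265 and 0.0545 m and z of last_left in the frame of tray between 0 and 0.008 m and angle between each of last_left, last_right's own z axis and vertical below 0.08 rad and angle between the x axis of each of last_left, last_right and the x axis of tray, either way round below 0.3 rad and x of last_right in the frame of tray between -0.006 and 0.026 m and y of last_right in the frame of tray between -0.0545 and -0.0265 m and z of last_right in the frame of tray between 0 and 0.008 m and (((x of heel_a in the frame of tray between -0.1005 and -0.0725 m and y of heel_a in the frame of tray between 0.0185 and 0.0625 m and z of heel_a in the frame of tray between 0 and 0.008 m and angle between heel_a's own z axis and vertical below 0.1 rad) and (x of heel_b in the frame of tray between -0.1005 and -0.0725 m and y of heel_b in the frame of tray between -0.0625 and -0.0185 m and z of heel_b in the frame of tray between 0 and 0.008 m and angle between heel_b's own z axis and vertical below 0.1 rad)) or ((x of heel_a in the frame of tray between -0.1005 and -0.0725 m and y of heel_a in the frame of tray between -0.0625 and -0.0185 m and z of heel_a in the frame of tray between 0 and 0.008 m and angle between heel_a's own z axis and vertical below 0.1 rad) and (x of heel_b in the frame of tray between -0.1005 and -0.0725 m and y of heel_b in the frame of tray between 0.0185 and 0.0625 m and z of heel_b in the frame of tray between 0 and 0.008 m and angle between heel_b's own z axis and vertical below 0.1 rad))) and linear speed of each of last_left, last_right, heel_a, heel_b below 0.01 m/s and distance of each of odd_last, tall_heel, hammer from where it was at the start of the episode below 0.03 m); the robot touches nothing.
It also fails if it takes over 112 s, if anything falls off the work surface, if the arm or the gripper's body presses on something with over 40 N, if the wrist force passes 120 N, or if a joint passes its speed limit or range.

## Working session

There is one attempt and no reset: what is moved stays moved. The work goes in short steps, each a Python script; the robot and the scene stay as the last script left them, time stands still between calls to the robot, and variables do not carry over. Pictures are saved under pics/ and viewed, at most 14 in all, crops included, and the job is handed in when it is done.

```bash
mkdir -p pics; ls; python3 - <<'E'
from bench import arm, imaging
import cv2,numpy as np
for n in ["scene","side","wrist"]:
    p=imaging.camera_params(n); print(n,{k:(np.round(v,4).tolist()) for k,v in p.items()})
    im=imaging.snapshot(n); cv2.imwrite(f"pics/{n}0.png",im[:,:,::-1])
print(arm.read_t(), arm.read_tcp_rot())
E
```

```text
pics
scene {'fx': 481.5447, 'fy': 481.5447, 'cx': 268.9739, 'cy': 210.2544, 'k1': 0.0243, 'T': [[-0.0218, -0.8078, 0.5891, 1.0905], [0.9998, -0.02, 0.0096, 0.0172], [0.004, 0.5892, 0.808, 0.8967], [0.0, 0.0, 0.0, 1.0]]}
side {'fx': 484.0645, 'fy': 484.0645, 'cx': 281.9653, 'cy': 208.8961, 'k1': -0.1611, 'T': [[0.912, 0.2495, -0.3257, 0.0624], [-0.4103, 0.5544, -0.7241, -0.9231], [-0.0001, 0.794, 0.6079, 0.7994], [0.0, 0.0, 0.0, 1.0]]}
wrist {'fx': 365.4574, 'fy': 365.4574, 'cx': 278.1947, 'cy': 213.1408, 'k1': -0.0198, 'T': [[1.0, -0.0009, 0.0025, 0.575], [0.0002, 0.9583, 0.2859, 0.0733], [-0.0026, -0.2859, 0.9583, 0.3718], [0.0, 0.0, 0.0, 1.0]]}
0.15 [-1.79924790e+02 -1.76307215e-02  8.99998124e+01]
```

View pics/scene0.png

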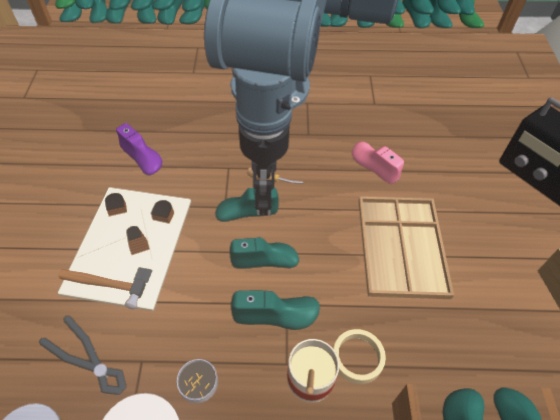

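View pics/side0.png

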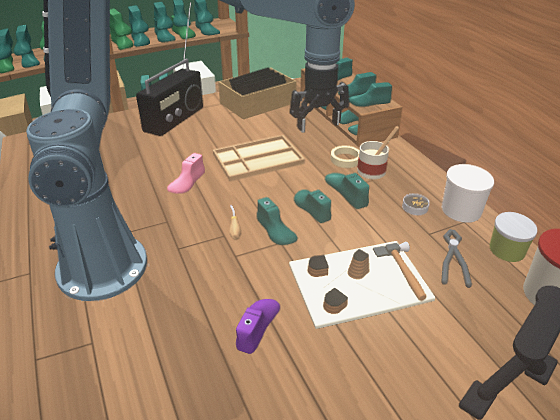

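Scene view: three green lasts at about (248,205) toe left, (264,253) toe right and (275,307) toe right, the last being the largest and so probably the odd one. The purple (140,150) and pink (378,160) lasts are look-alikes. The heels are at (116,204), (163,211) and (137,240); the third looks tall and tapered. The hammer is at (120,285). The tray is at (405,247), short bays towards the robot.

Next I'll write the helpers and take wrist views from two heights or places.

```bash
cat > h.py <<'E'
from bench import arm, imaging
import cv2,numpy as np
DN=lambda yaw:[180,0,yaw]
def ray(P,u,v):
    d=np.array([(u-P["cx"])/P["fx"],(v-P["cy"])/P["fy"]]); s=d.copy()
    for _ in range(20): s=d/(1+P["k1"]*(s@s))
    T=np.array(P["T"]); r=T[:3,:3]@np.array([s[0],-s[1],-1]); return T[:3,3],r/np.linalg.norm(r)
def onz(P,u,v,z):
    o,r=ray(P,u,v); return o+r*(z-o[2])/r[2]
def tri(obs):
    A=np.zeros((3,3));b=np.zeros(3);L=[]
    for P,u,v in obs:
        o,r=ray(P,u,v); M=np.eye(3)-np.outer(r,r); A+=M;b+=M@o;L.append((o,r))
    x=np.linalg.solve(A,b); return x,[np.linalg.norm(np.cross(r,x-o)) for o,r in L]
def proj(P,X):
    T=np.array(P["T"]); c=T[:3,:3].T@(np.asarray(X)-T[:3,3]); s=np.array([c[0],-c[1]])/-c[2]; s=s*(1+P["k1"]*(s@s))
    return np.array([P["fx"]*s[0]+P["cx"],P["fy"]*s[1]+P["cy"]])
import pickle
def snap(name,tag):
    P=imaging.camera_params(name); im=imaging.snapshot(name)[:,:,::-1].copy()
    cv2.imwrite(f"pics/{tag}.png",im); pickle.dump(P,open(f"pics/{tag}.pkl","wb")); return P,im
def load(tag): return pickle.load(open(f"pics/{tag}.pkl","rb")),cv2.imread(f"pics/{tag}.png")
E
python3 - <<'E'
from h import *
P=imaging.camera_params("scene")
for n,u,v,z in [("l1",260,200,.06),("l2",245,247,.06),("l3",250,300,.067),("hA",116,200,.04),("hB",163,207,.04),("tall",134,232,.066),("tray",405,247,.018),("board",125,245,.012)]:
    print(n,onz(P,u,v,z).round(3))
for tag,p in [("wb",[.55,-.22,.40]),("wl",[.55,0.02,.40]),("wt",[.55,.24,.40])]:
    try: arm.move_to(p,DN(90)); snap("wrist",tag)
    except arm.IKError as e: print(tag,e)
snap("scene","sc1"); snap("side","si1")
print(arm.read_t())
a=[cv2.imread(f"pics/{t}.png") for t in("wb","wl","wt")]
E
```

```text
l1 [ 0.453 -0.013  0.06 ]
l2 [ 0.574 -0.04   0.06 ]
l3 [ 0.695 -0.024  0.067]
hA [ 0.446 -0.334  0.04 ]
hB [ 0.463 -0.227  0.04 ]
tall [ 0.547 -0.269  0.066]
tray [0.54  0.3   0.018]
board [ 0.546 -0.301  0.012]
3.2833
```

View pics/wl.png

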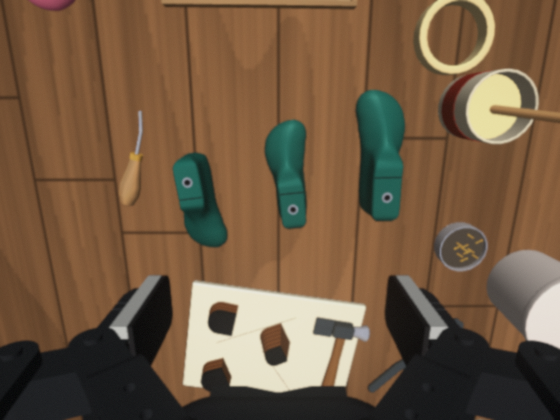

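View pics/wb.png

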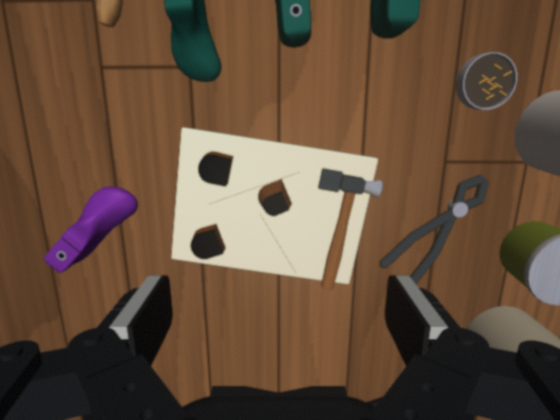

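View pics/wt.png

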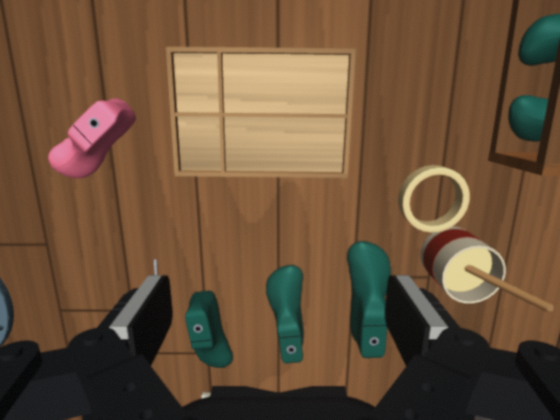

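View pics/sc1.png

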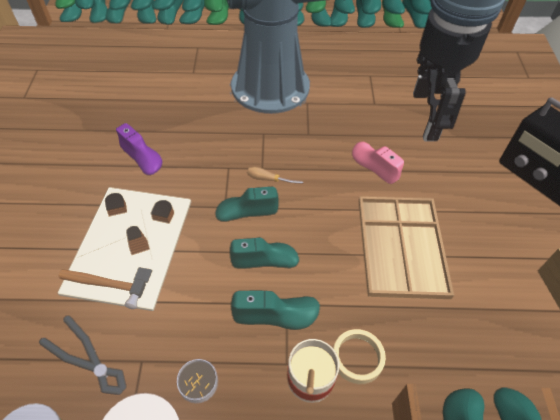

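wl (from above, +x right, +y up) shows three candidate lasts. The first has its cone at (188,183), toe at (212,245) and swings to its own left, so it's last_right. The second has its cone at (292,207), toe at (293,123) and swings to its own right, so it's last_left. The third, cone at (388,196), is clearly longer and stays. The purple and pink lasts are ignored.

wb shows the heels at (215,168) and (208,240) (wide tops, low) and (274,198) (tapered, tall). wt shows the tray with short bays towards -x. sc1 agrees.

Next are closer pairs of views.

```bash
python3 - <<'E'
from h import *
for tag,p in [("L1",[.515,.07,.27]),("L2",[.515,0.0,.27]),("B1",[.49,-.17,.27]),("B2",[.49,-.24,.27])]:
    arm.move_to(p,DN(90)); arm.wait(.1); snap("wrist",tag)
print(arm.read_t())
def crop(tag,c,w,h,s):
    P,im=load(tag); u,v=proj(P,c); x0=int(np.clip(u-w/2,0,560-w));y0=int(np.clip(v-h/2,0,420-h))
    print(tag,x0,y0); return cv2.resize(im[y0:y0+h,x0:x0+w],None,fx=s,fy=s,interpolation=cv2.INTER_CUBIC)
a=[crop(t,[.52,-.045,.03],266,200,3/2) for t in("L1","L2")]
a=[crop(t,[.515,-.035,.04],200,190,2) for t in("L1","L2")]
cv2.imwrite("pics/mL.png",np.hstack(a))
a=[crop(t,[.485,-.275,.04],200,190,2) for t in("B1","B2")]
cv2.imwrite("pics/mB.png",np.hstack(a))
a=cv2.resize(load("wt")[1][35:190,155:370],None,fx=3,fy=3,interpolation=cv2.INTER_CUBIC); cv2.imwrite("pics/mT.png",a)
E
```

```text
6.25
L1 147 180
L2 149 121
L1 176 181
L2 177 120
B1 172 183
B2 173 120
```

View pics/mL.png

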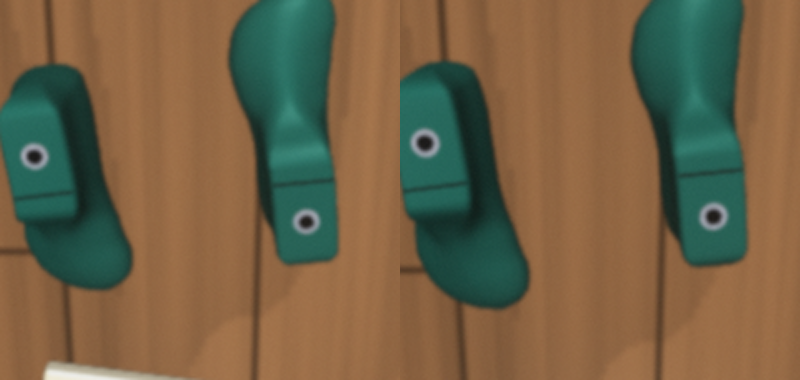

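View pics/mB.png

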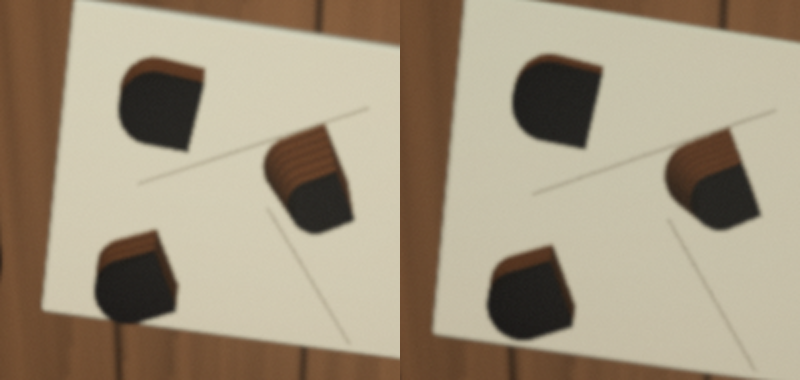

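View pics/mT.png

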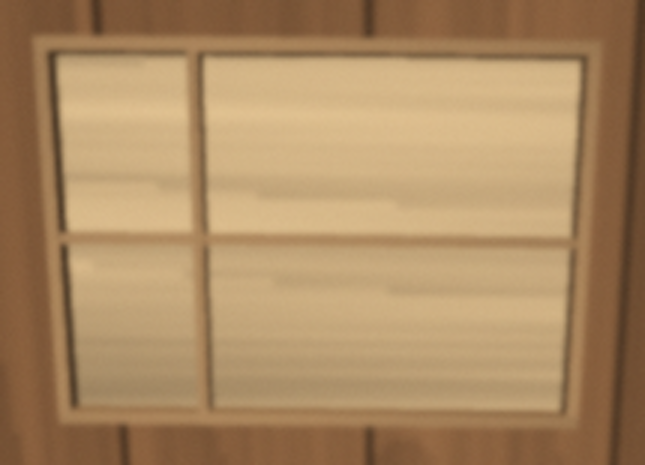

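mL shows both small lasts with the swings as identified: right last's hole at (34,156), left last's at (306,221). mB shows the low heels' black tops at (160,105) and (135,285), and the tall heel's at (320,200). mT shows the tray rim corners at (33,37), (602,41), (577,428) and (60,424). Triangulating these now.

```bash
python3 - <<'E'
from h import *
off={"L1":(176,181),"L2":(177,120),"B1":(172,183),"B2":(173,120)}
def t2(a,A,b,B):
    o=[]
    for t,(u,v) in((a,A),(b,B)): o.append((load(t)[0],(u-.5)/2+off[t][0]+.0,(v-.5)/2+off[t][1]))
    return tri(o)
def show(n,a,A,b,B):
    x,e=t2(a,A,b,B); print(n,(x*1000).round(1),np.round(np.array(e)*1000,1)); return x
show("R hole","L1",(34,156),"L2",(24,143)); show("R l1","L1",(14,198),"L2",(4,190)); show("R l2","L1",(74,192),"L2",(68,183))
show("L hole","L1",(306,221),"L2",(313,216)); show("L l1","L1",(273,184),"L2",(278,176)); show("L l2","L1",(333,180),"L2",(343,170))
show("L h1","L1",(283,265),"L2",(288,266)); show("L h2","L1",(338,258),"L2",(346,260))
for n,p in {"B":[(203,82),(203,70),(188,151),(185,148),(120,105),(113,103)],"A":[(155,250),(155,262),(176,311),(173,325),(97,290),(88,300)],"T":[(337,172),(337,165),(353,219),(360,213)]}.items():
    q=[show(n,"B1",p[i],"B2",p[i+1]) for i in range(0,len(p),2)]
    d=q[0]-q[1]; print(" width",np.linalg.norm(d[:2])*1e3,"yaw",np.degrees(np.arctan2(d[1],d[0]))-90)
P=load("wt")[0]; q=[onz(P,u/3+155,v/3+35,.018) for u,v in[(33,37),(602,41),(577,428),(60,424)]]
print((np.array(q)*1e3).round(1),(np.mean(q,0)*1e3).round(1),[np.linalg.norm(q[i]-q[i-1]).round(4) for i in range(4)])
d=q[1]-q[0]+q[2]-q[3]; print("tray yaw",np.degrees(np.arctan2(d[1],d[0])))
x,e=tri([(P,222.7,115),(load("sc1")[0],399,222)]);print("cross",x,e)
E
```

```text
R hole [430.8  -5.   60.5] [0.2 0.2]
R l1 [419.3 -28.2  60.6] [0.1 0.1]
R l2 [450.4 -24.5  61.1] [0.2 0.2]
L hole [569.1 -41.3  60.5] [0. 0.]
L l1 [551.8 -22.2  56.6] [0. 0.]
L l2 [582.1 -17.9  60.9] [0.3 0.3]
L h1 [558.2 -68.5  58.5] [0.1 0.1]
L h2 [588.1 -67.1  53.8] [0.2 0.2]
B [ 485.8 -212.5   41.5] [0.4 0.4]
B [ 477.2 -252.1   38.7] [0.1 0.1]
B [ 439.6 -232.1   22.6] [0.2 0.2]
 width 40.469951818802755 yaw -12.301056395817213
A [ 458.6 -318.7   27.4] [1.1 1.1]
A [ 469.8 -349.3   41.5] [0. 0.]
A [ 426.2 -332.    47.2] [0.4 0.4]
 width 32.661684736855925 yaw 20.103805820127803
T [ 552.8 -256.6   54.6] [1.5 1.5]
T [ 561.5 -277.3   66.1] [0.1 0.1]
 width 22.432189702755142 yaw 22.952204115505396
[[406.  382.3  18. ]
 [650.1 380.2  18. ]
 [648.  211.6  18. ]
 [404.3 213.8  18. ]] [527.1 297.   18. ] [np.float64(0.1685), np.float64(0.2441), np.float64(0.1686), np.float64(0.2437)]
tray yaw -0.503303002269658
cross [0.47485915 0.29677335 0.01714255] [np.float64(0.0009062933972920359), np.float64(0.0009062933972920023)]
```

Heights check out (last tops 60.5, heel tops about 40, tall heel 66, tray rim 17), and so do the sizes (tray 244x169). Starting with the right last.

```bash
cat >> h.py <<'E'
TC=np.array([.5271,.297]); TY=-0.5
def tray(x,y):
    a=np.radians(TY); return TC+np.array([np.cos(a)*x-np.sin(a)*y,np.sin(a)*x+np.cos(a)*y])
def rep(s): print(s,"t%.1f"%arm.read_t(),"F",np.round(arm.read_contact_force(),1),"w%.3f"%arm.read_gripper_width(),"g%.1f"%arm.read_gripper_force(),"z%.4f"%arm.read_eef_pos()[2])
def pickplace(g,gyaw,zg,p,pyaw,zp,opn,rel,zs=.19):
    arm.move_to([*g,zs],DN(gyaw)); arm.command_gripper(opn)
    arm.move_linear([*g,zg+.04],max_speed=.2); arm.move_linear([*g,zg],max_speed=.06); rep("down")
    arm.command_gripper(0.0); rep("grip")
    arm.move_linear([*g,zg+.03],max_speed=.08); rep("lift")
    if arm.read_gripper_width()<.3: print("MISSED"); return
    arm.move_linear([*g,zs],max_speed=.2)
    arm.move_to([*p,zs],DN(pyaw)); rep("over"); arm.move_linear([*p,zp+.04],max_speed=.15)
    arm.move_linear([*p,zp],max_speed=.04); arm.wait(.2); rep("set")
    arm.command_gripper(rel); rep("open"); arm.move_linear([*p,zp+.05],max_speed=.08); arm.move_linear([*p,zs],max_speed=.2)
E
python3 - <<'E'
from h import *
psi=-81; a=np.radians(psi); g=np.array([.4308,-.005])+.0055*np.array([np.cos(a),np.sin(a)])
pickplace(g,psi+180,.048,tray(4,0)*0+tray(.004,-.0405),TY+180,.053,.75,.65)
arm.move_to([.50,.34,.30],DN(90)); arm.wait(.1); snap("wrist","aR")
E
```

```text
down t9.1 F [-0.1  0.2  0.3] w0.747 g0.0 z0.0480
grip t9.4 F [-2.2  0.2  5.5] w0.390 g59.7 z0.0486
lift t10.0 F [-0.2 -0.2 -2.6] w0.392 g59.0 z0.0780
over t11.8 F [ 0.8  0.2 -1.4] w0.383 g59.0 z0.1889
set t13.9 F [-0.5  0.5 -2.2] w0.385 g59.1 z0.0532
open t14.3 F [-0.6 -0.2 -0.9] w0.653 g0.0 z0.0533
```

View pics/aR.png

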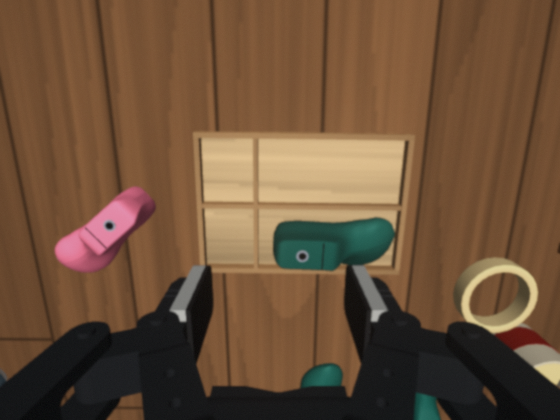

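The right last stands in the right-hand long bay with its toe to +x; its hole is at (302,257). I'll check that number, place the left last, and compute the heels.

```bash
python3 - <<'E'
from h import *
def intray(p):
    a=np.radians(-TY); d=p[:2]-TC; return np.array([np.cos(a)*d[0]-np.sin(a)*d[1],np.sin(a)*d[0]+np.cos(a)*d[1]])*1e3
print("R hole in tray (want -1.5,-40.5)",intray(onz(load("aR")[0],302,257,.066)).round(1))
off={"B1":(172,183),"B2":(173,120)}
for n,p in {"B":[(203,82),(203,70),(188,151),(185,148),(120,105),(113,103)],"A":[(157,250),(155,262),(176,311),(173,325),(97,290),(88,300)]}.items():
    q=[np.mean([onz(load(t)[0],(u-.5)/2+off[t][0],(v-.5)/2+off[t][1],.04) for t,(u,v) in zip(("B1","B2"),(p[i],p[i+1]))],0)*1e3 for i in (0,2,4)]
    d=q[0]-q[1]; print(n,np.round(q,1).tolist(),"w",np.linalg.norm(d).round(1),"yaw",np.degrees(np.arctan2(d[1],d[0]))-90)
psi=97; a=np.radians(psi); g=np.array([.5691,-.0413])+.0055*np.array([np.cos(a),np.sin(a)])
pickplace(g,psi,.050,tray(.004,.0405),TY,.055,.75,.65)
E
```

```text
R hole in tray (want -1.5,-40.5) [ -1.8 -40.8]
B [[485.8, -212.9, 40.0], [477.2, -251.7, 40.0], [442.0, -227.4, 40.0]] w 39.7 yaw -12.444516968014469
A [[460.3, -312.2, 40.0], [469.8, -350.3, 40.0], [424.9, -336.1, 40.0]] w 39.2 yaw 14.021012027013029
down t20.5 F [-0.  -1.   0.1] w0.751 g0.0 z0.0501
grip t20.9 F [-1.2  0.3  5.1] w0.385 g60.5 z0.0507
lift t21.4 F [ 0.1 -0.  -1.4] w0.389 g59.7 z0.0806
over t24.1 F [-0.5 -0.1 -1.5] w0.382 g59.7 z0.1896
set t26.2 F [ 0.4  0.4 -2.1] w0.384 g59.8 z0.0551
open t26.6 F [-0.5  0.3 -0.2] w0.649 g0.0 z0.0553
```

```bash
python3 - <<'E'
from h import *
for c,psi,y in [((.461,-.228),-12.4,-.0405),((.4448,-.337),16,.0405)]:
    a=np.radians(psi); g=np.array(c)+.003*np.array([np.cos(a),np.sin(a)])
    pickplace(g,psi,.036,tray(-.0835,y),TY,.029,.75,.62)
    print()
arm.move_to([.50,.36,.30],DN(90)); arm.wait(.1); snap("wrist","aF"); arm.move_to([.5,0,.4],DN(90));arm.wait(.2); snap("scene","scF"); snap("side","siF")
a=cv2.resize(load("aF")[1][60:280],(800,314)); b=cv2.resize(load("scF")[1][150:330,40:460],(400,171)); c=cv2.resize(load("siF")[1][120:320,160:460],(400,267))
b=np.vstack([b,np.zeros((96,400,3),np.uint8)]); cv2.imwrite("pics/fin.png",np.vstack([a,np.hstack([b,c])]))
E
```

```text
down t31.8 F [0.3 0.1 1.5] w0.747 g0.0 z0.0360
grip t32.1 F [-0.5 -0.1  6.7] w0.448 g60.8 z0.0369
lift t32.7 F [-0.3 -0.  -0.6] w0.444 g60.1 z0.0664
over t35.2 F [0.4 0.5 0.1] w0.448 g60.2 z0.1899
set t37.5 F [ 0.6 -0.  -1.5] w0.447 g60.1 z0.0291
open t37.8 F [ 0.4 -0.1 -0. ] w0.625 g0.0 z0.0290

down t43.2 F [-0.4  0.2  1. ] w0.749 g0.0 z0.0360
grip t43.6 F [-0.4  1.5  5.5] w0.448 g60.8 z0.0370
lift t44.1 F [-0.3  0.1 -0.7] w0.447 g60.0 z0.0666
over t47.2 F [-0.1  0.3 -0.5] w0.448 g60.1 z0.1900
set t49.6 F [ 0.2  0.3 -0.3] w0.448 g60.1 z0.0290
open t49.9 F [-0.5  0.1 -0.1] w0.624 g0.0 z0.0291
```

View pics/fin.png

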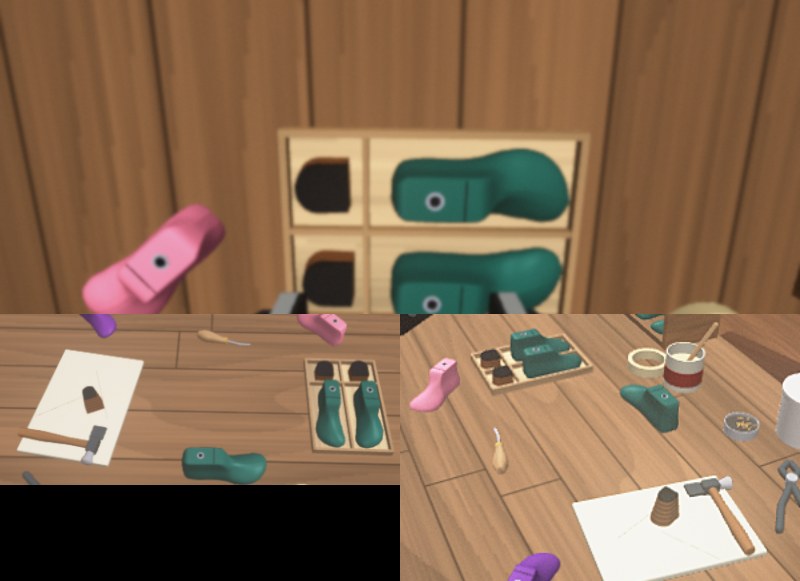

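```bash
python3 - <<'E'
from h import *
P=load("aF")[0]
def it(u,v,z):
    p=onz(P,u*.7,v*.7+60,z);a=np.radians(-TY); d=p[:2]-TC; return (np.array([np.cos(a)*d[0]-np.sin(a)*d[1],np.sin(a)*d[0]+np.cos(a)*d[1]])*1e3).round(1)
print("L hole want -1.5,40.5",it(435,201,.066),"R",it(431,303,.066))
print("heels want -86.5",it(322,187,.032),it(329,281,.032))
arm.wait(.5); rep("end"); arm.sign_off()
E
```

```text
L hole want -1.5,40.5 [-1.4 41.5] R [ -2.1 -38.3]
heels want -86.5 [-86.8  43. ] [-83.7 -35.8]
end t55.1 F [-0.4 -0.1 -0.7] w0.619 g0.0 z0.4000
the job is handed in; nothing more can be done
```

The tray is kitted and handed in at about 55 s. Both small lasts and both low heels measured within about 5 mm of their targets, and I never touched the odd last, tall heel or hammer.

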